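# Start and run down the lid nut of a centrifuge rotor

### The arm

A 7-joint arm with a two-finger parallel gripper is mounted at the origin on the work surface. World frame = base frame: x ahead of the robot, y to its left, z up, the work surface at z = 0. Lengths are in m, angles in rad, forces in N, time in s.
With the tool pointing down it reaches from about 0.4 to 0.85 m from the base axis. Payload 4.5 kg.
Tool frame: the origin (TCP) lies at the very end of the fingers, on their centre line; the grasp point (between the pads) lies manip.grip_depth behind it (manip.grip_depth is the distance from the TCP to the grasp point, in m); z points along the fingers, y is the direction in which the jaws open and shut (so a half turn about z gives the same grasp; the last joint's range is limited). The gripper opens to 88 mm and grips with 3 to 60 N. Pads are 18 mm wide; open, the fingers measure 123 mm over their backs; the gripper's body (75 mm by 187 mm) begins 45 mm behind the grasp point.
Start: joints at [1.227, 0.689, -0.195, 1.565, 0.157, 0.902, -0.215], TCP at [0.231, -0.581, 0.239] pointing down, gripper open.
Joint ranges: [-3.01, 3.01], [-0.46, 2.08], [-1.47, 1.51], [0.13, 2.56], [-1, 4.14], [0.04, 2.09], [-2.66, 2.66]. Speed limits (rad/s): [2.57, 2.57, 3.14, 3.14, 3.14, 3.14, 3.14].

### API

Orientations are given as a unit quaternion [x, y, z, w].
In Python, from rig import manip, cams gives the robot as it stands.
- The arm moves only by the tool arm_command, never from a script. Its argument "increments" is a list of rows, each a list of 7 numbers: the shift along the tool's x, y, z in mm, then the turn, a rotation vector about the tool's x, y, z in rad, then the finger opening in mm, from 0 to 88.1. In form: [[dx, dy, dz, wx, wy, wz, hand], ...]. A call has 1 to 12 rows; each row is the pose to reach, as a shift and turn from the pose measured when the call began, along the tool's axes at that moment; what a row does not reach only later rows make up. A row lasts 1/8 s, in which the tool goes at most 62.5 mm and 10.7 degrees, less where a joint would pass 70% of its speed; a pose out of reach is approached as far as the arm can. A call with a gripper value outside its range is refused whole. The fingers move at their own pace and stop on an object; "squeeze" is the grip in N (left out, the last holds). Time passes only in rows, so rows that repeat a pose let the fingers close. It gives the time, the measured TCP pose, the force and the opening at its end, in the units of the state.
- manip.get_state(): the state, without advancing time (a new reading comes with each control period).
- cams.snapshot(name): name is "scene" or "top" or "wrist"; returns the picture (480x640x3 uint8, red, green, blue); there is no depth.
- cams.camera_info(name): a dict with "fx", "fy", "cx", "cy" (pixels), "extrinsics" (4x4, takes a point from camera to world coordinates). Camera axes: x right, y up, looking along -z (the intrinsics and any distortion apply to the point x, -y, -z); pixel columns grow to the right and rows downward; lengths in m; the calibration is good to about 2 mm. A picture is of the moment at which its call begins: read the wrist's pose just before it. camera_info takes no time and is no camera call; for the wrist camera it gives the pose at the moment of the call.
- manip.close_job(): hands the job in, once; it reports no verdict.
The state is a dict: "t": time; "q": joint angles; "joint_vel": joint speeds; "effort": joint torques, N m; "position": TCP position; "tool_rot": TCP orientation; "wrist_force": force on the tool from outside, world axes, zero at the start; "torque": the same for the moment, N m; "grip_width": finger opening in m.
Only numpy, scipy, OpenCV 4.12 (cv2) and the standard library are available. Lean on these libraries where they do the work, as an engineer would, in place of code of your own. Each camera call takes 0.05 s, during which the arm holds its last target.

### The job

Screw the hexagon flange nut onto the threaded stud in the middle of the centrifuge rotor's lid: set it square on the end of the stud, turn it backwards until you feel it drop into the thread, then run it down clockwise until its flange sits flush on the lid, and let go. Leave the other things on the bench where they are.

Things in the scene. Friction and masses are not known exactly. Their poses are not given: they have to be found in the camera images.
- nut: Plain steel hexagon flange nut, loose, about 0.42 kg, standing on its flange. 44 mm high: round flange 70 mm across, 8 mm thick; above it a hexagon 52 mm across flats, 60 over corners. Through hole: plain 39 mm bore for the lowest 10 mm, then a two-start right-hand thread, 30 mm clear between ridges. Origin: centre of underside; z up its axis; x square to one flat, others every 60 degrees.
- rotor: Round centrifuge rotor with its lid on, on a bench stand, held fast: it cannot turn. 196 mm across, widest 70 to 92 mm above the bench; shallow aluminium lid with a raised boss 88 mm across, top at 120 mm, from whose centre a steel stud rises. Origin: centre of the stand's underside on the bench; z up.
- lid_seat (a point): Centre of the boss's flat top, 120 mm above the bench, on the stud's axis, where the flange must sit; z up. A nut set on the stud rests with its underside 12 to 23 mm above this; turned back it climbs to about 22, then drops 6 to 10 mm (every half turn). About 3/4 turn clockwise then seats it. The thread drags little: a nut free to move up and down follows it by its own weight.
- stud_end (a point): Centre of the free upper end of the fixed stud, 45 mm above lid_seat; z up. Its last 12 mm are a plain pilot 27 mm thick with coned tip; below is a coarse two-start right-hand thread, 35 mm over the crests, 20 mm travel per turn (clockwise from above = down). Play against the nut: about 1.5 mm sideways, 2 mm up and down. Where the thread's ends lie round the stud varies and is not given.
- sleeve: Round white plastic adapter sleeve, 60 mm across its foot, 38 mm high, with a hole but no hexagon; a bystander standing near the nut. Origin: centre of the underside.
- beaker: Small glass beaker, 68 mm across, 90 mm high; a bystander standing near the nut. Origin: centre of the underside.
- mortar: White porcelain bowl, 96 mm across, 55 mm high; a bystander. Origin: centre of the underside.
- flask: Conical glass flask with a yellow stopper, 84 mm across, 148 mm high; a bystander. Origin: centre of the underside.
- reagent: Brown glass bottle with a white cap, 68 mm across, about 150 mm high; a bystander. Origin: centre of the underside.
- wash_bottle: White plastic wash bottle with a bent spout, 62 mm across, 186 mm high; a bystander. Origin: centre of the underside.
- spanner: Steel spanner 180 mm long lying flat on the bench to the right of the rotor, pointing away from the robot; a bystander. Origin: middle of its underside, x along its length.
Not all that is in view belongs to the job. Leave any pink or purple look-alike of the nut alone.

How it is judged:
By the outcome, as a careful person would: the job done as asked, in the order asked, and still so for the second after the job is handed in, with the robot touching nothing.
It also fails if it takes over 67 s, if anything falls off the work surface, if the arm or the gripper's body presses on something with over 40 N, if the wrist force passes 120 N, or if a joint passes its speed limit or range.

## Working session

There is one attempt and no reset: what is moved stays moved. The work goes in short steps, Python scripts to look and compute and a tool call to move; the robot and the scene stay as the last step left them, time stands still between calls to the robot, and variables do not carry over. Pictures are saved under pics/ and viewed, and the job is handed in when it is done.

Besides the shell and the picture viewer there is one more tool, called after ">>>" as a command line: name --pt "numbers of a row" for each row, then --argument value for the rest. arm_command: Moves the arm, as the interface text tells. Its arguments: {"type":"object","properties":{"increments":{"type":"array"},"squeeze":{"type":"number"}},"required":["increments"]}

```bash
mkdir -p pics; ls; python3 - <<'E'
from rig import manip, cams
import cv2, json
print(manip.grip_depth, manip.get_state())
for n in ("scene","top"):
    im=cams.snapshot(n); cv2.imwrite(f"pics/{n}0.png", im[:,:,::-1])
    i=cams.camera_info(n); print(n,i)
E
```

```text
pics
0.0187 {'t': 0.0, 'q': array([ 1.22682348,  0.68998956, -0.19452661,  1.5663552 ,  0.15732356,
        0.90251137, -0.21508052]), 'joint_vel': array([ 3.26729528e-04, -1.16748204e-03, -1.02091749e-03, -5.78734458e-05,
       -1.11408779e-03,  6.18583026e-04,  8.64197051e-04]), 'effort': array([ 1.87274111e-06, -5.27558041e+01, -1.26709800e+00, -1.53426343e+01,
       -5.27419941e-02,  6.64226536e-03,  1.53229444e-04]), 'position': array([ 0.23024783, -0.58034999,  0.23790391]), 'tool_rot': array([ 9.82201335e-01,  1.87828817e-01, -2.47397463e-04, -9.00652285e-04]), 'wrist_force': array([-0.58281194, -0.09854264, -1.02705867]), 'torque': array([ 0.01608911, -0.01021198,  0.02455097]), 'grip_width': 0.0879116702681282}
scene {'fx': 500.9540331815466, 'fy': 500.9540331815466, 'cx': 316.4373514638881, 'cy': 241.29162334594352, 'extrinsics': array([[-0.57365361, -0.56768674,  0.59046872,  1.20873352],
       [ 0.81889673, -0.38150072,  0.42879522,  0.34628185],
       [-0.01815712,  0.72951283,  0.68372608,  0.88615165],
       [ 0.        ,  0.        ,  0.        ,  1.        ]])}
top {'fx': 541.908132143415, 'fy': 541.908132143415, 'cx': 313.50680565619064, 'cy': 243.76481368656027, 'extrinsics': array([[ 0.01080179,  0.9912368 , -0.13165456,  0.37711079],
       [-0.99959905,  0.01415036,  0.02452551, -0.097487  ],
       [ 0.02617355,  0.13133685,  0.99099222,  1.39334693],
       [ 0.        ,  0.        ,  0.        ,  1.        ]])}
```

View pics/scene0.png

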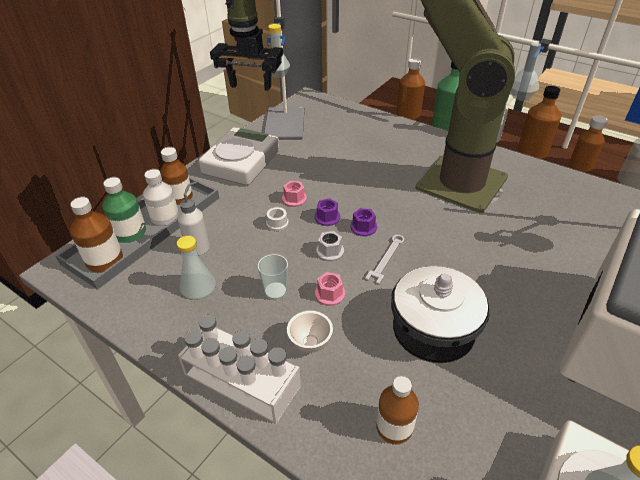

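View pics/top0.png

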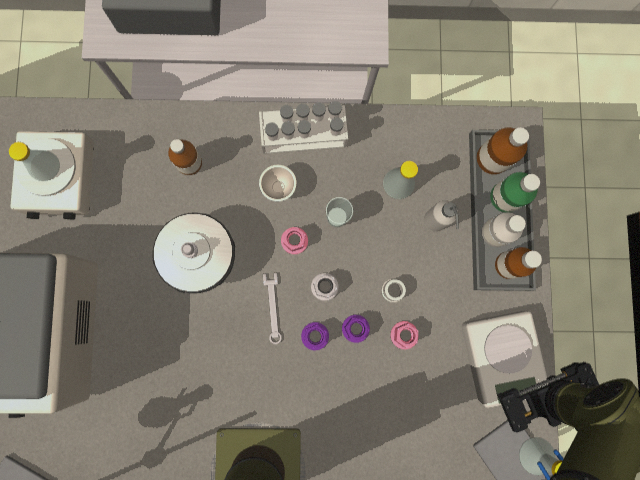

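Candidates:
- Grey hexagon with flange: scene (330,243), top (324,286). It is plain steel and fits the nut.
- White round ring: top (394,290). It has no hexagon, so it is the sleeve.
- Pink (294,239) and (405,335), purple (315,336) and (356,328): look-alikes to leave alone.

I'll confirm in a crop and measure.

```bash
cat > h.py <<'E'
import numpy as np, cv2
from rig import manip, cams
def ray(n,u,v,info=None):
    i=info or cams.camera_info(n); E=i["extrinsics"]
    d=np.array([(u-i["cx"])/i["fx"],-(v-i["cy"])/i["fy"],-1.0])
    return E[:3,3], E[:3,:3]@d
def onplane(n,u,v,z,info=None):
    o,d=ray(n,u,v,info); return o+d*(z-o[2])/d[2]
def proj(n,p,info=None):
    i=info or cams.camera_info(n); E=i["extrinsics"]
    c=E[:3,:3].T@(np.array(p)-E[:3,3]); return np.array([i["cx"]+i["fx"]*c[0]/-c[2], i["cy"]-i["fy"]*c[1]/-c[2]])
E
python3 - <<'E'
from h import *
s=cv2.imread("pics/scene0.png"); t=cv2.imread("pics/top0.png")
a=cv2.resize(t[250:320,285:425],None,fx=5,fy=5,interpolation=cv2.INTER_CUBIC)
b=cv2.resize(s[195:275,260:400],None,fx=5,fy=5,interpolation=cv2.INTER_CUBIC)[:250+150]
cv2.imwrite("pics/crop1.png",cv2.resize(np.vstack([a,b]),None,fx=.75,fy=.75))
cv2.imwrite("pics/crop2.png",np.hstack([cv2.resize(t[205:300,145:245],(400,380),interpolation=cv2.INTER_CUBIC),cv2.resize(s[260:360,385:495],(400,380),interpolation=cv2.INTER_CUBIC)]))
for n,(u,v),z in [("top",(324,286),.044),("scene",(331,238),.044),("top",(394,290),.038),("top",(188,249),.165),("scene",(444,277),.165)]:
    print(n,u,v,onplane(n,u,v,z))
E
```

```text
top 324 286 [ 0.45074387 -0.15814228  0.044     ]
scene 331 238 [ 0.45158978 -0.15878662  0.044     ]
top 394 290 [ 0.44321089 -0.33400149  0.038     ]
top 188 249 [0.5242394  0.15701918 0.165     ]
scene 444 277 [0.53070526 0.15821043 0.165     ]
```

View pics/crop1.png

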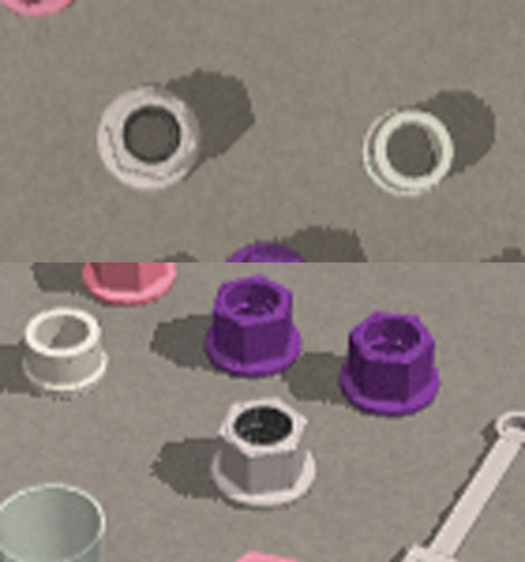

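View pics/crop2.png

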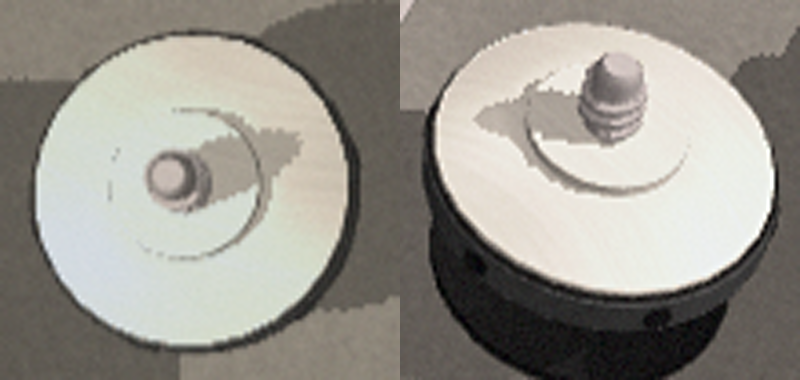

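The crop shows the grey flanged hexagon at top (324,286), which is the nut, and the round white ring, which is the sleeve. The nut is at about (0.451,-0.158) and the stud at about (0.527,0.158). I'll move above the nut and look with the wrist camera.

```bash
cat >> h.py <<'E'
from scipy.spatial.transform import Rotation as R
def inc(p,yaw_deg):
    "target TCP world p, tool x at yaw; returns increment (mm, rotvec) in the tool axes"
    s=manip.get_state(); r=R.from_quat(s["tool_rot"])
    T=R.from_euler('z',yaw_deg,degrees=True)*R.from_euler('x',180,degrees=True)
    d=r.inv().apply(np.array(p)-s["position"])*1000
    return np.round(d,1), np.round((r.inv()*T).as_rotvec(),3)
def st():
    s=manip.get_state(); r=R.from_quat(s["tool_rot"]).as_matrix()
    print("t",round(s["t"],2),"p",np.round(s["position"],4),"yaw",round(np.degrees(np.arctan2(r[1,0],r[0,0])),2),"zax",np.round(r[:,2],3),"q",np.round(s["q"],2),"F",np.round(s["wrist_force"],1),"M",np.round(s["torque"],2),"w",round(s["grip_width"],4))
E
python3 - <<'E'
from h import *
st(); i=cams.camera_info("wrist"); r=R.from_quat(manip.get_state()["tool_rot"])
print(i["fx"],i["cx"],i["cy"]); E=i["extrinsics"]
print(r.inv().apply(E[:3,3]-manip.get_state()["position"]), r.inv().as_matrix()@E[:3,:3])
print(inc((.451,-.158,.2),21.7)); print(inc((.451,-.158,.2),0))
E
```

```text
t 0.1 p [ 0.2303 -0.5804  0.238 ] yaw 21.65 zax [-0.001  0.001 -1.   ] q [ 1.23  0.69 -0.19  1.57  0.16  0.9  -0.22] F [0.7 1.1 0.1] M [-0.04  0.01  0.03] w 0.0881
384.6369014577235 322.85269018140207 237.94522219252244
[ 0.07597208  0.00075646 -0.14612564] [[-5.81261514e-04  9.54893268e-01  2.96948663e-01]
 [ 9.99999245e-01  8.76439425e-04 -8.60906492e-04]
 [-1.08233133e-03  2.96947938e-01 -9.54893057e-01]]
(array([ 361. , -311.1,   38.5]), array([-0.002,  0.   , -0.001]))
(array([ 361. , -311.1,   38.5]), array([-0.002,  0.   ,  0.378]))
```

>>> arm_command --pt "45 -39 0 0 0 0 88" --pt "90 -78 0 0 0 0 88" --pt "135 -116 0 0 0 0 88" --pt "180 -155 5 0 0 0 88" --pt "225 -194 10 0 0 0 88" --pt "270 -233 20 0 0 0 88" --pt "315 -271 30 0 0 0 88" --pt "361 -311 50 0 0 0 88" --pt "361 -311 70 0 0 0 88" --pt "361 -311 80 0 0 0 88" --pt "361 -311 80 0 0 0 88" --pt "361 -311 80 0 0 0 88"

```text
t: 1.6
position: [0.4509, -0.1593, 0.159]
tool_rot: [0.982, 0.187, 0.0, -0.0]
wrist_force: [0.8, 0.1, -0.4]
grip_width: 0.0882
```

```bash
python3 - <<'E'
from h import *
st(); im=cams.snapshot("wrist"); cv2.imwrite("pics/w1.png",im[:,:,::-1]); st()
print(proj("wrist",(.451,-.158,.044)))
E
```

```text
t 1.6 p [ 0.4509 -0.1593  0.159 ] yaw 21.52 zax [-0.     0.001 -1.   ] q [ 0.31  0.64 -0.1   2.08  0.15  0.43 -1.1 ] F [ 0.8  0.1 -0.4] M [ 0.02 -0.02  0.06] w 0.0882
t 1.65 p [ 0.4511 -0.1591  0.1591] yaw 21.54 zax [ 0.     0.001 -1.   ] q [ 0.31  0.64 -0.1   2.08  0.15  0.43 -1.1 ] F [ 0.4 -0.4  0.3] M [ 0.02 -0.07  0.  ] w 0.0877
[320.0675181  230.42172719]
```

View pics/w1.png

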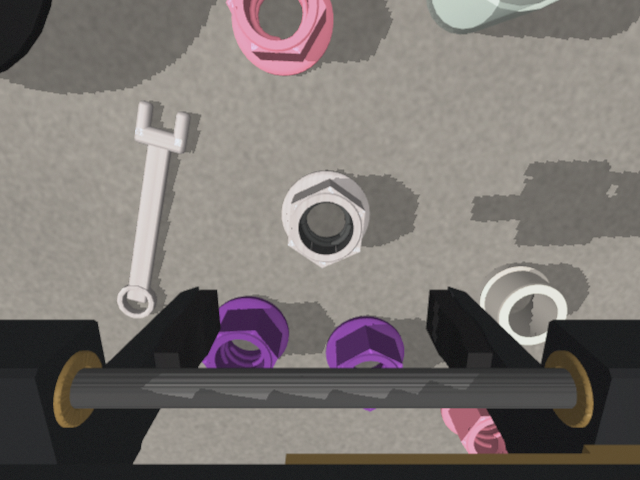

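The nut sits at about (326,222) in the wrist image. I'll enlarge it to fit the hexagon's top.

```bash
python3 - <<'E'
from h import *
im=cv2.imread("pics/w1.png"); c=cv2.resize(im[165:275,275:385],(770,770)[::1],interpolation=cv2.INTER_CUBIC)
cv2.imwrite("pics/w1c.png",cv2.resize(c,(594,594)))
E
```

```text
(no output)
```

View pics/w1c.png

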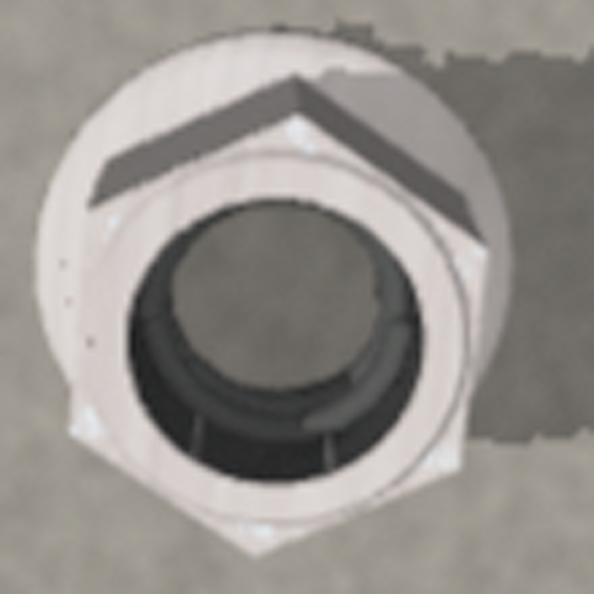

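```bash
python3 - <<'E'
from h import *
P=np.array([(298,112),(90,207),(70,432),(257,555),(460,468),(487,245)])/5.4+[275,165]
W=np.array([onplane("wrist",u,v,.0425) for u,v in P]); c=W.mean(0); print(c)
d=W-c; a=np.degrees(np.arctan2(d[:,1],d[:,0])); print(np.linalg.norm(d[:,:2],axis=1),a, a%60)
m=np.angle(np.exp(1j*np.radians(a)*6).mean(),deg=True)/6; print("corner",m,"flat normal",m+30)
st(); print("mid",np.cross(1,1)) if 0 else None
E
```

```text
[ 0.45387809 -0.16160979  0.0425    ]
[0.03023295 0.03000929 0.03032456 0.0303918  0.03031586 0.03003948] [  16.58814726   75.05442901  136.25318265 -163.47580726 -104.41249034
  -43.26456989] [16.58814726 15.05442901 16.25318265 16.52419274 15.58750966 16.73543011]
corner 16.12411473564399 flat normal 46.124114735643985
t 1.65 p [ 0.4511 -0.1591  0.1591] yaw 21.54 zax [ 0.     0.001 -1.   ] q [ 0.31  0.64 -0.1   2.08  0.15  0.43 -1.1 ] F [ 0.4 -0.4  0.3] M [ 0.02 -0.07  0.  ] w 0.0877
```

Hexagon fit: centre (0.454,-0.1616), flat normals at 46° plus multiples of 60°. So tool yaw 16.1° puts the jaws on two flats.

```bash
python3 - <<'E'
from h import *
print(inc((.4535,-.1612,.013),16.1))
E
```

```text
(array([  1.4,   2.9, 146.1]), array([-0.001, -0.001,  0.095]))
```

>>> arm_command --pt "1.5 3 30 0 0 0.095 88" --pt "1.5 3 70 0 0 0.095 88" --pt "1.5 3 105 0 0 0.095 88" --pt "1.5 3 130 0 0 0.095 88" --pt "1.5 3 142 0 0 0.095 88" --pt "1.5 3 146 0 0 0.095 88" --pt "1.5 3 146 0 0 0.095 88" --pt "1.5 3 146 0 0 0.095 70" --squeeze 15

```text
t: 2.65
position: [0.4541, -0.1614, 0.0139]
tool_rot: [0.99, 0.14, 0.001, -0.0]
wrist_force: [0.1, 0.4, -0.2]
grip_width: 0.0801
```

```bash
python3 - <<'E'
from h import *
st(); im=cams.snapshot("wrist"); cv2.imwrite("pics/w2.png",im[:,:,::-1])
E
```

```text
t 2.65 p [ 0.4541 -0.1614  0.0139] yaw 16.08 zax [ 0.002  0.001 -1.   ] q [ 0.26  0.93 -0.02  2.13  0.15  0.08 -1.19] F [ 0.1  0.4 -0.2] M [ 0.01 -0.04 -0.  ] w 0.0801
```

View pics/w2.png

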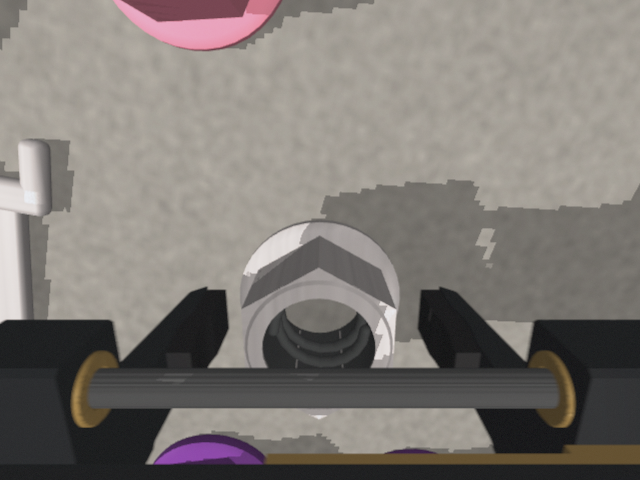

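The nut is between the fingers with its flats parallel to the pads. I'll close on it.

>>> arm_command --pt "0 0 0 0 0 0 48" --pt "0 0 0 0 0 0 48" --pt "0 0 0 0 0 0 48" --pt "0 0 0 0 0 0 48" --pt "0 0 0 0 0 0 48" --pt "0 0 0 0 0 0 48" --squeeze 25

```text
t: 3.45
position: [0.454, -0.1609, 0.014]
tool_rot: [0.99, 0.14, 0.001, -0.0]
wrist_force: [-2.1, 2.0, 5.0]
grip_width: 0.0522
```

```bash
python3 - <<'E'
from h import *
st(); im=cams.snapshot("wrist"); cv2.imwrite("pics/w3.png",im[:,:,::-1])
s=manip.get_state(); r=R.from_quat(s["tool_rot"]);
c=s["position"]+r.apply([0,0,-.031]); print(c, proj("wrist",c), proj("wrist",c+[0,0,0]))
print("stud above, yaw16",inc((.527,.158,.20),16.1))
E
```

```text
t 3.45 p [ 0.454  -0.1609  0.014 ] yaw 16.11 zax [ 0.002  0.001 -1.   ] q [ 0.26  0.93 -0.02  2.13  0.15  0.08 -1.19] F [-2.1  2.   5. ] M [ 0.61  0.14 -0.04] w 0.0522
[ 0.45391126 -0.16094768  0.04502082] [320.19252565 349.4995864 ] [320.19252565 349.4995864 ]
stud above, yaw16 (array([ 159. , -286.2, -185.5]), array([-0.001, -0.002,  0.   ]))
```

View pics/w3.png

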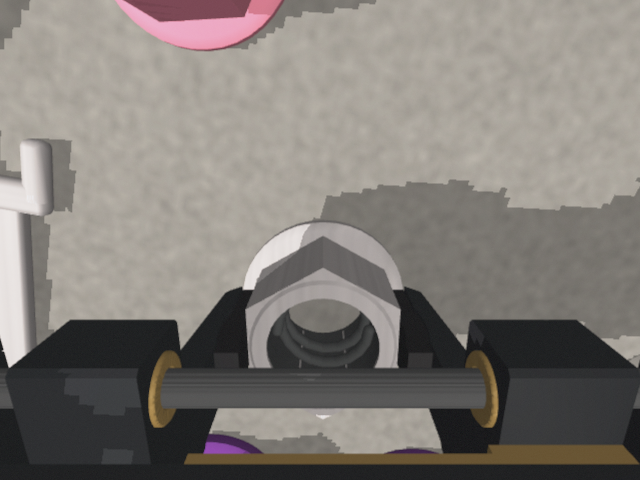

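```bash
python3 - <<'E'
from h import *
im=cv2.imread("pics/w3.png"); cv2.imwrite("pics/w3c.png",cv2.resize(im[210:430,220:430],None,fx=2.7,fy=2.7,interpolation=cv2.INTER_CUBIC))
E
```

```text
(no output)
```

View pics/w3c.png

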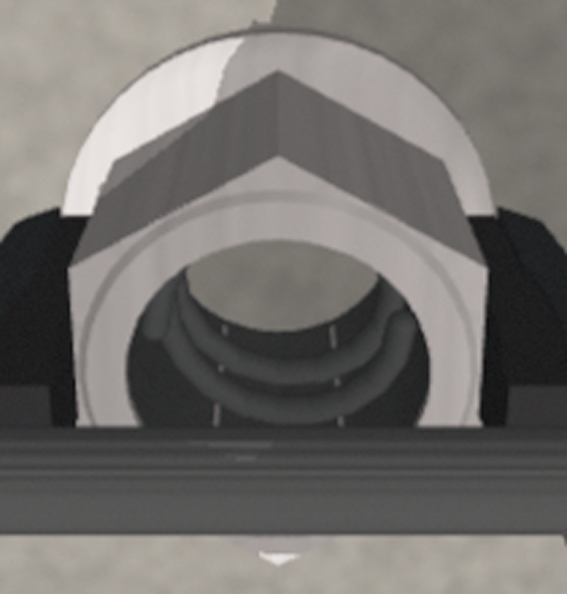

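```bash
cat > nuthand.py <<'E'
from h import *
P=np.array([(278,156),(280,566),(68,268),(487,268)])/2.7+[220,210]
s=manip.get_state(); r=R.from_quat(s["tool_rot"])
W=[r.inv().apply(onplane("wrist",u,v,.0425)-s["position"])*1000 for u,v in P]
print(P,np.round(W,1)); W=np.array(W)
print("centre tool", (W[0]+W[1])/2, (W[2]+W[3])/2)
E
python3 nuthand.py
```

```text
[[322.96296296 267.77777778]
 [323.7037037  419.62962963]
 [245.18518519 309.25925926]
 [400.37037037 309.25925926]] [[ 29.2   1.  -28.4]
 [-31.9   1.2 -28.5]
 [ 14.1 -25.5 -28.4]
 [ 14.   27.3 -28.5]]
centre tool [ -1.36656465   1.09573371 -28.48227557] [ 14.06016883   0.9054706  -28.45508587]
```

The wrist camera sees the nut's axis in the tool frame at about (-1.2, +1.0) mm. I'll apply this apparent offset when aligning to the stud so the camera bias cancels. Next I lift and go to a viewing pose 85 mm short of the stud.

```bash
python3 - <<'E'
from h import *
print(inc((.445,.134,.205),16.1))
E
```

```text
(array([  73.6, -285.9, -190.7]), array([-0.001, -0.002,  0.   ]))
```

>>> arm_command --pt "0 0 -30 0 0 0 48" --pt "0 0 -80 0 0 0 48" --pt "0 0 -135 0 0 0 48" --pt "5 -30 -185 0 0 0 48" --pt "15 -80 -190.5 0 0 0 48" --pt "30 -135 -190.5 0 0 0 48" --pt "48 -190 -190.5 0 0 0 48" --pt "62 -240 -190.5 0 0 0 48" --pt "73.5 -286 -190.5 0 -0.002 0 48" --pt "73.5 -286 -190.5 0 -0.002 0 48" --pt "73.5 -286 -190.5 0 -0.002 0 48" --pt "73.5 -286 -190.5 0 -0.002 0 48"

```text
t: 5.0
position: [0.4447, 0.1322, 0.2045]
tool_rot: [0.99, 0.139, -0.001, 0.0]
wrist_force: [0.4, -1.1, -4.5]
grip_width: 0.0517
```

```bash
python3 - <<'E'
from h import *
st(); im=cams.snapshot("wrist"); cv2.imwrite("pics/w4.png",im[:,:,::-1])
E
```

```text
t 5.0 p [0.4447 0.1322 0.2045] yaw 15.95 zax [-0.001 -0.001 -1.   ] q [-0.37  0.54 -0.02  2.08  0.02  0.52 -1.71] F [ 0.4 -1.1 -4.5] M [-0.01  0.02  0.02] w 0.0517
```

View pics/w4.png

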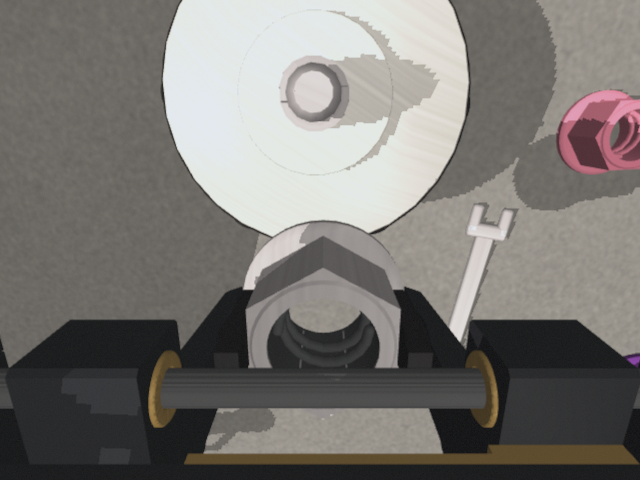

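```bash
python3 - <<'E'
from h import *
im=cv2.imread("pics/w4.png"); cv2.imwrite("pics/w4c.png",cv2.resize(im[0:180,220:420],None,fx=3,fy=3,interpolation=cv2.INTER_CUBIC)[:540])
E
```

```text
(no output)
```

View pics/w4c.png

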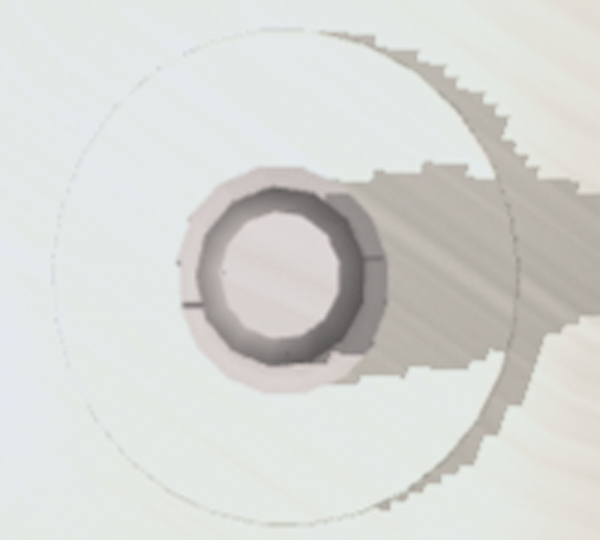

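```bash
python3 - <<'E'
from h import *
s=manip.get_state(); r=R.from_quat(s["tool_rot"])
def edge(z,l,rr,t,b,cx,cy):
    # rays of the four extreme points onto the plane, average
    pts=[(l,cy),(rr,cy),(cx,t),(cx,b)]
    W=np.array([onplane("wrist",u/3+220,v/3,z) for u,v in pts])
    c=np.array([W[:2].mean(0),W[2:].mean(0)]); c0=W.mean(0)
    print(z,"world",np.round(c0,4),"tool mm",np.round(r.inv().apply(c0-s["position"])*1000,1),"size",np.linalg.norm(W[1]-W[0]),np.linalg.norm(W[3]-W[2]))
edge(.165,219,340,210,339,279.5,274.5)
edge(.161,197,363,186,366,280,276)
edge(.120,53,518,28,524,285.5,276)
st()
E
```

```text
0.165 world [0.5281 0.1595 0.165 ] tool mm [87.5 -3.4 39.6] size 0.01822778358658513 0.018200754823018795
0.161 world [0.528  0.1595 0.161 ] tool mm [87.5 -3.4 43.6] size 0.025554758622261833 0.02596835449025696
0.12 world [0.5293 0.1598 0.12  ] tool mm [88.9 -3.3 84.5] size 0.0870596474984528 0.08729840743386562
t 5.05 p [0.4449 0.1323 0.2046] yaw 15.95 zax [-0.001 -0.    -1.   ] q [-0.37  0.54 -0.02  2.08  0.02  0.52 -1.71] F [ 0.7  0.6 -3.8] M [-0.   -0.02  0.03] w 0.0518
```

>>> arm_command --pt "30 -1.5 0 0 0 0 48" --pt "60 -3 0 0 0 0 48" --pt "80 -4 0 0 0 0.002 48" --pt "87.7 -4.4 8 0 0 0.002 48" --pt "87.7 -4.4 17 0 0 0.002 48" --pt "87.7 -4.4 17 0 0 0.002 48" --pt "87.7 -4.4 17 0 0 0.002 48"

```text
t: 5.92
position: [0.5272, 0.1603, 0.1874]
tool_rot: [0.99, 0.138, -0.001, 0.0]
wrist_force: [-0.5, 0.3, -4.5]
grip_width: 0.0518
```

```bash
python3 - <<'E'
from h import *
st(); 
for n in("wrist","scene","top"):
    im=cams.snapshot(n)[:,:,::-1]; cv2.imwrite(f"pics/{n}5.png",im)
    if n=="scene": a=cv2.resize(im[210:330,390:490],(500,600),interpolation=cv2.INTER_CUBIC)
    if n=="wrist": b=cv2.resize(im[200:380,240:330+80],(300,318),interpolation=cv2.INTER_CUBIC)
    if n=="top": c=cv2.resize(im[210:295,145:240],(300,268),interpolation=cv2.INTER_CUBIC)
v=np.zeros((600,800,3),np.uint8); v[:,:500]=a; v[:318,500:]=b; v[320:588,500:]=c
cv2.imwrite("pics/v5.png",v); st()
E
```

```text
t 5.92 p [0.5272 0.1603 0.1874] yaw 15.83 zax [-0.002 -0.001 -1.   ] q [-0.37  0.66 -0.02  1.85  0.02  0.64 -1.69] F [-0.5  0.3 -4.5] M [ 0.05 -0.04 -0.  ] w 0.0518
t 6.08 p [0.5279 0.1606 0.1879] yaw 15.84 zax [-0.001 -0.    -1.   ] q [-0.37  0.66 -0.02  1.85  0.02  0.64 -1.69] F [ 0.2  0.3 -4.2] M [ 0.    0.02 -0.01] w 0.0518
```

View pics/v5.png

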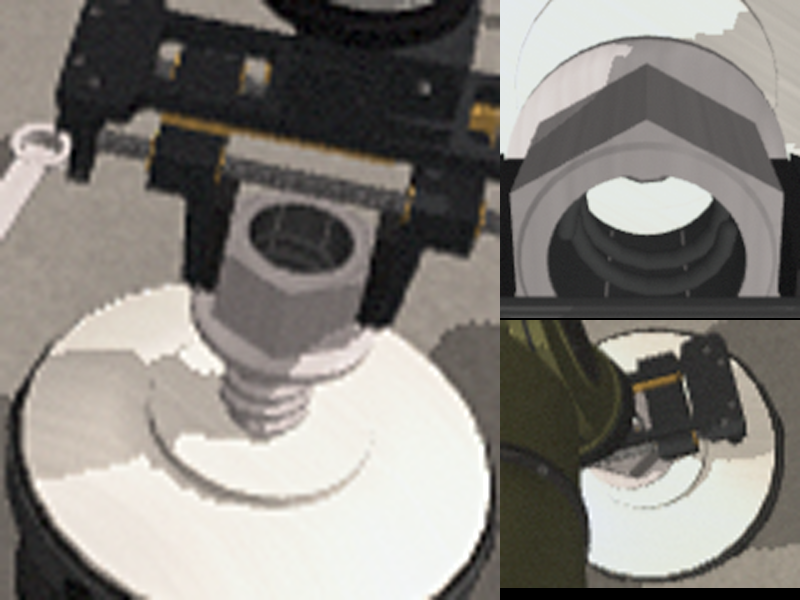

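```bash
python3 - <<'E'
from h import *
for z in(.12,.137,.153,.1739,.218):
    p=proj("scene",(.528,.1606,z)); print(z,(p-[390,210])*5)
p=proj("scene",(.530,.1606,.174))-proj("scene",(.528,.1606,.174)); print("2mm x",p*5)
p=proj("scene",(.528,.1626,.174))-proj("scene",(.528,.1606,.174)); print("2mm y",p*5)
im=cv2.imread("pics/scene5.png"); cv2.imwrite("pics/s5c.png",cv2.resize(im[240:320,420:490],(700,800),interpolation=cv2.INTER_CUBIC)[:600])
E
```

```text
0.12 [260.89496581 409.66406469]
0.137 [267.47036769 381.36787441]
0.153 [273.80105171 354.12478831]
0.1739 [282.28591507 317.61153594]
0.218 [301.03727914 236.91803992]
2mm x [-2.17714301  3.13649352]
2mm y [4.8157337 2.1177454]
```

View pics/s5c.png

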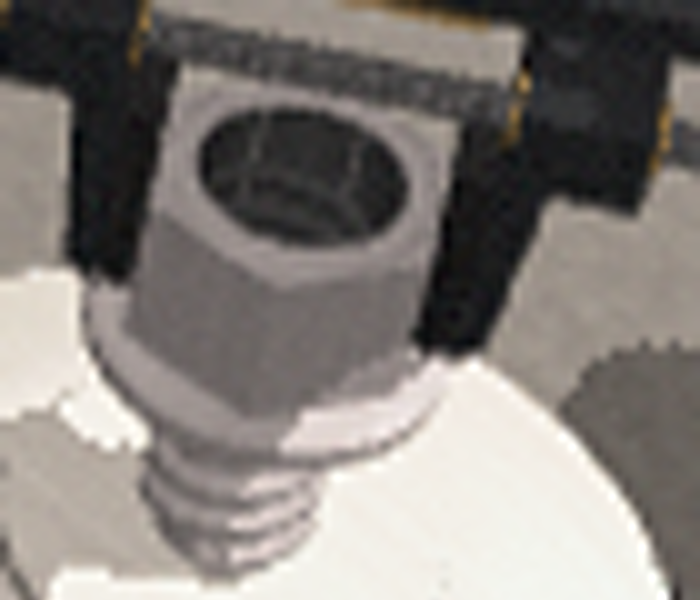

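Wrist view: the tip shows through the bore, centred. Scene view: the nut's axis (bore 302,238) and the stud (266,392) lie on one vertical line to within about half a millimetre. I'll lower carefully.

>>> arm_command --pt "0.2 0 6 0 0 0 48" --pt "0.2 0 12 0 0 0 48" --pt "0.2 0 17 0 0 0 48" --pt "0.2 0 21 0 0 0 48" --pt "0.2 0 24 0 0 0 48" --pt "0.2 0 24 0 0 0 48"

```text
t: 6.82
position: [0.5279, 0.1606, 0.1636]
tool_rot: [0.99, 0.138, -0.001, 0.0]
wrist_force: [0.7, 0.6, -4.4]
grip_width: 0.0522
```

```bash
python3 -c "
from h import *; st()"
```

```text
t 6.83 p [0.5279 0.1606 0.1636] yaw 15.84 zax [-0.001 -0.001 -1.   ] q [-0.37  0.7  -0.02  1.87  0.02  0.58 -1.7 ] F [ 0.7  0.6 -4.4] M [ 0.04 -0.04 -0.01] w 0.0522
```

>>> arm_command --pt "0 0 1.5 0 0 0 48" --pt "0 0 3 0 0 0 48" --pt "0 0 4.5 0 0 0 48" --pt "0 0 6 0 0 0 48"

```text
t: 7.32
position: [0.528, 0.1606, 0.1575]
tool_rot: [0.99, 0.138, -0.001, 0.0]
wrist_force: [-0.3, -0.3, -3.7]
grip_width: 0.0519
```

>>> arm_command --pt "0 0 1 0 0 0 48" --pt "0 0 2 0 0 0 48" --pt "0 0 3 0 0 0 48"

```text
t: 7.7
position: [0.5281, 0.1606, 0.1552]
tool_rot: [0.99, 0.138, -0.0, 0.0]
wrist_force: [-2.3, -1.6, 7.2]
grip_width: 0.0519
```

Contact: Fz rose by 11 N at TCP z 0.1552, so the underside is about 21 mm above the seat and the nut rests on the thread end. I'll unload and open the jaws slightly, so the flats still drive the nut but it can move up and down. Then I'll look.

>>> arm_command --pt "0 0 -0.5 0 0 0 48" --pt "0 0 -0.5 0 0 0 54.5" --pt "0 0 -0.5 0 0 0 54.5" --pt "0 0 -0.5 0 0 0 54.5"

```text
t: 8.2
position: [0.5283, 0.1607, 0.1558]
tool_rot: [0.99, 0.138, -0.0, 0.0]
wrist_force: [0.1, 0.0, -0.2]
grip_width: 0.0546
```

```bash
cat > look.py <<'E'
from h import *
import sys
k=sys.argv[1]; st()
w=cams.snapshot("wrist")[:,:,::-1]; s=cams.snapshot("scene")[:,:,::-1]
cv2.imwrite(f"pics/lw{k}.png",w); cv2.imwrite(f"pics/ls{k}.png",s)
v=np.zeros((480,800,3),np.uint8)
v[:400,:440]=cv2.resize(w[180:380,210:430],(440,400),interpolation=cv2.INTER_CUBIC)
v[:,440:]=cv2.resize(s[230:326,405:477],(360,480),interpolation=cv2.INTER_CUBIC)
cv2.imwrite(f"pics/v{k}.png",v)
E
python3 look.py a
```

```text
t 8.2 p [0.5283 0.1607 0.1558] yaw 15.84 zax [-0. -0. -1.] q [-0.37  0.71 -0.02  1.87  0.02  0.56 -1.7 ] F [ 0.1  0.  -0.2] M [-0.   -0.01  0.02] w 0.0546
```

View pics/va.png

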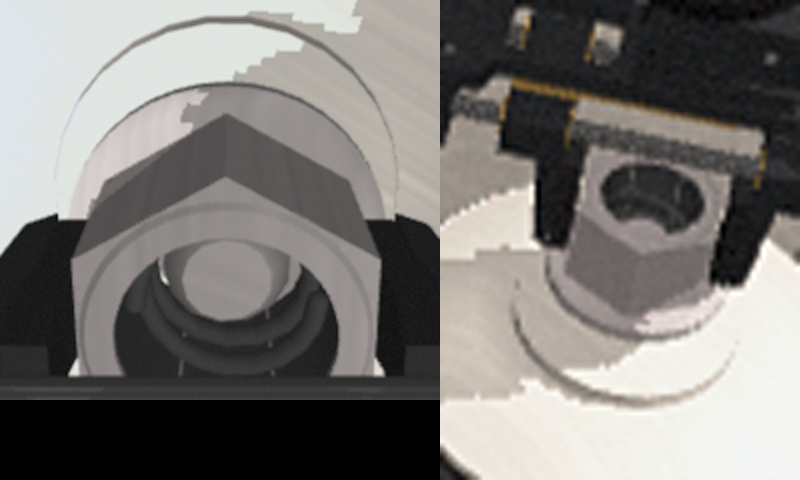

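The nut stands square on the stud with its full weight off the hand, front corner at (226,178) in the view. Now I turn it backwards (counter-clockwise is negative tool z).

>>> arm_command --pt "0 0 0 0 0 -0.08 54.5" --pt "0 0 0 0 0 -0.16 54.5" --pt "0 0 0 0 0 -0.24 54.5" --pt "0 0 0 0 0 -0.32 54.5" --pt "0 0 0 0 0 -0.4 54.5" --pt "0 0 0 0 0 -0.4 54.5"

```text
t: 9.05
position: [0.5281, 0.1607, 0.1557]
tool_rot: [0.943, 0.331, -0.0, -0.0]
wrist_force: [-0.9, -0.2, 1.0]
grip_width: 0.0543
```

```bash
python3 look.py b
```

```text
t 9.05 p [0.5281 0.1607 0.1557] yaw 38.71 zax [-0.001  0.    -1.   ] q [-0.3   0.71 -0.13  1.87  0.16  0.57 -1.43] F [-0.9 -0.2  1. ] M [-0.01  0.03  0.  ] w 0.0543
```

View pics/vb.png

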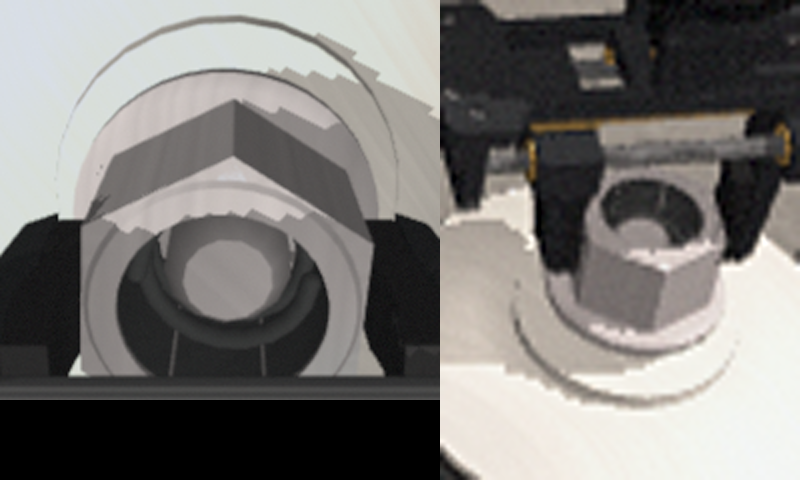

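The front corner moved from row 178 to 157 in the view, so the nut has dropped. I'll compute by how much.

```bash
cat > ht.py <<'E'
from h import *
import sys
from scipy.optimize import brentq
def und(row,c=29.0):
    "underside above seat from front corner row (calibrated: row 267.8 when top z_tool=-30mm)"
    s=manip.get_state(); r=R.from_quat(s["tool_rot"]); i=cams.camera_info("wrist")
    f=lambda z: proj("wrist",s["position"]+r.apply([.0287,0,z]),i)[1]
    z0=brentq(lambda z:f(z)-267.8,-.06,.03); z=brentq(lambda z:f(z)-row,-.06,.03)
    top=s["position"][2]+.030-(z-z0); return (top-.044-.120)*1000
for r_ in sys.argv[1:]: print(r_, und(float(r_)))
E
python3 ht.py 269 258.5
```

```text
269 22.764433337602586
258.5 12.916921862434872
```

The nut dropped from 22.8 to 12.9 mm above the seat, a 9.8 mm drop, so it is in the thread. I'll open clear of the corners, turn the empty hand back 180° to gain range, and re-grip.

>>> arm_command --pt "0 0 0 0 0 0 74" --pt "0 0 0 0 0 0 74" --pt "0 0 0 0 0 0 74" --pt "0 0 0 0 0 -0.17 74" --pt "0 0 0 0 0 -0.34 74" --pt "0 0 0 0 0 -0.51 74" --pt "0 0 0 0 0 -0.68 74" --pt "0 0 0 0 0 -0.85 74" --pt "0 0 0 0 0 -1.02 74" --pt "0 0 0 0 0 -1.19 74" --pt "0 0 0 0 0 -1.36 74" --pt "0 0 0 0 0 -1.53 74"

```text
t: 10.65
position: [0.5282, 0.1605, 0.1557]
tool_rot: [0.449, 0.893, -0.0, -0.0]
wrist_force: [-0.1, 0.5, 0.1]
grip_width: 0.0737
```

```bash
python3 - <<'E'
from h import *
st(); print(inc((.5283,.1607,.1490),38.7+180))
E
```

```text
t 10.65 p [0.5282 0.1605 0.1557] yaw 126.63 zax [-0.    -0.001 -1.   ] q [-0.05  0.76 -0.57  1.85  0.61  0.71 -0.33] F [-0.1  0.5  0.1] M [-0.08 -0.14  0.01] w 0.0737
(array([0.1, 0.2, 6.7]), array([-1.000e-03, -0.000e+00, -1.607e+00]))
```

>>> arm_command --pt "0 0 0 0 0 -0.17 74" --pt "0 0 0 0 0 -0.34 74" --pt "0 0 0 0 0 -0.51 74" --pt "0 0 0 0 0 -0.68 74" --pt "0 0 0 0 0 -0.85 74" --pt "0 0 0 0 0 -1.02 74" --pt "0 0 0 0 0 -1.19 74" --pt "0 0 2 0 0 -1.36 74" --pt "0 0 4 0 0 -1.5 74" --pt "0 0 6 0 0 -1.6 74" --pt "0 0 6 0 0 -1.6 74"

```text
t: 12.02
position: [0.5281, 0.1601, 0.1493]
tool_rot: [-0.327, 0.945, -0.0, -0.001]
wrist_force: [0.2, -0.4, 0.1]
grip_width: 0.0741
```

```bash
python3 look.py c
```

```text
t 12.03 p [0.5281 0.1601 0.1493] yaw -141.8 zax [-0.001 -0.001 -1.   ] q [ 0.15  0.9  -0.97  1.85  0.93  0.93  0.98] F [ 0.2 -0.4  0.1] M [ 0.1  -0.09  0.01] w 0.0741
```

View pics/vc.png

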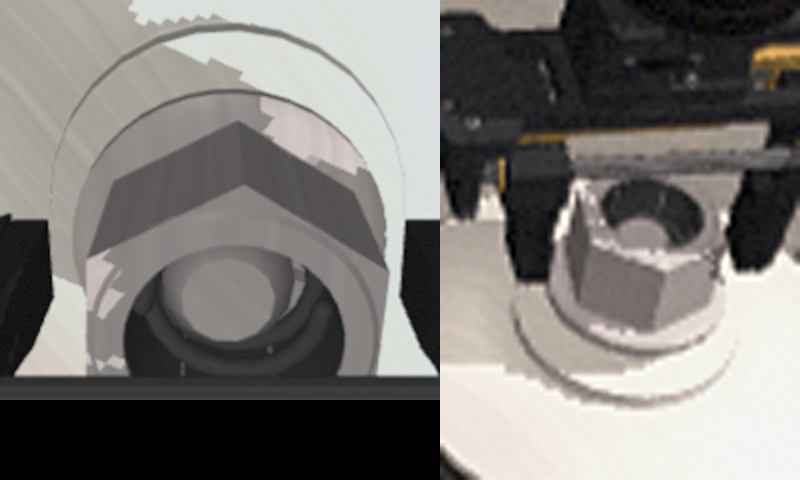

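The hand is clear of the nut, its flats line up again, and the nut sits about 2 mm off the jaw centre in tool +y. I'll shift 1.2 mm, close loosely, and start turning clockwise while following the nut down.

>>> arm_command --pt "0 1.2 0 0 0 0 54.5" --pt "0 1.2 0 0 0 0 54.5" --pt "0 1.2 0 0 0 0 54.5" --pt "0 1.2 0 0 0 0 54.5" --pt "0 1.2 0.5 0 0 0.15 54.5" --pt "0 1.2 1 0 0 0.3 54.5" --pt "0 1.2 1.5 0 0 0.45 54.5" --pt "0 1.2 2 0 0 0.6 54.5" --squeeze 8

```text
t: 13.12
position: [0.5274, 0.1616, 0.1477]
tool_rot: [-0.031, 1.0, -0.0, -0.0]
wrist_force: [-0.6, 0.9, -0.4]
grip_width: 0.0547
```

```bash
python3 look.py d
```

```text
t 13.12 p [0.5274 0.1616 0.1477] yaw -176.47 zax [-0. -0. -1.] q [ 0.09  0.85 -0.83  1.85  0.84  0.83  0.45] F [-0.6  0.9 -0.4] M [ 0.19 -0.1   0.04] w 0.0547
```

View pics/vd.png

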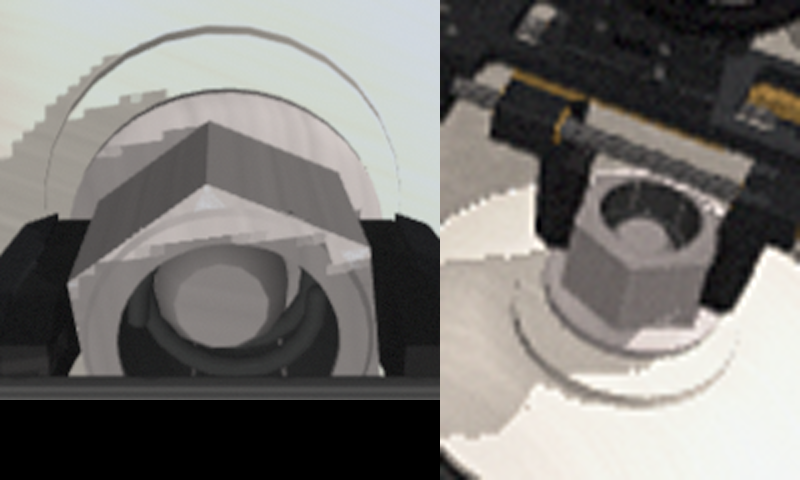

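>>> arm_command --pt "-0.5 -0.7 0.5 0 0 0.15 54.5" --pt "-0.5 -0.7 1 0 0 0.3 54.5" --pt "-0.5 -0.7 1.5 0 0 0.45 54.5" --pt "-0.5 -0.7 2 0 0 0.6 54.5" --pt "-0.5 -0.7 2.5 0 0 0.75 54.5" --pt "-0.5 -0.7 3 0 0 0.9 54.5" --pt "-0.5 -0.7 3.5 0 0 1.05 54.5" --pt "-0.5 -0.7 4 0 0 1.2 54.5" --pt "-0.5 -0.7 4.5 0 0 1.35 54.5" --pt "-0.5 -0.7 5 0 0 1.5 54.5"

```text
t: 14.48
position: [0.5279, 0.1608, 0.1429]
tool_rot: [0.658, 0.753, -0.0, 0.0]
wrist_force: [-1.0, -1.0, 1.3]
grip_width: 0.0544
```

```bash
python3 look.py e
```

```text
t 14.47 p [0.5279 0.1608 0.1429] yaw 97.77 zax [-0.    -0.001 -1.   ] q [-0.13  0.76 -0.43  1.87  0.51  0.63 -0.74] F [-1.  -1.   1.3] M [-0.05 -0.01  0.01] w 0.0544
```

View pics/ve.png

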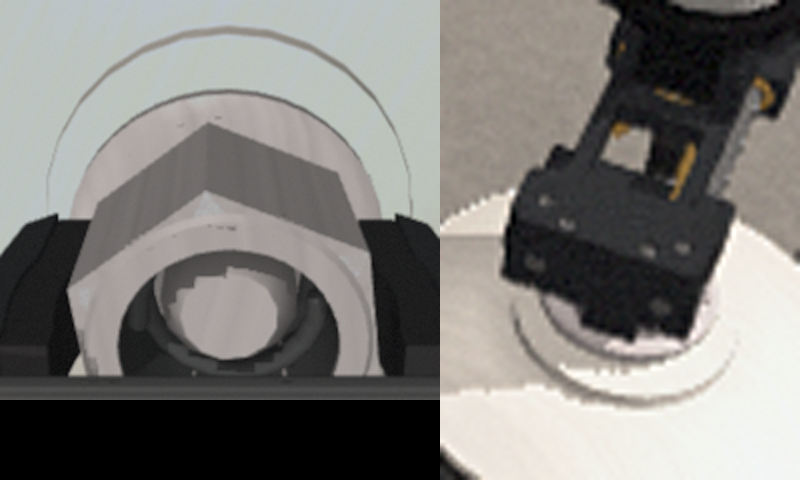

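```bash
python3 ht.py 275
```

```text
275 14.951996002571855
```

>>> arm_command --pt "0 0 0.5 0 0 0.15 54.5" --pt "0 0 1 0 0 0.3 54.5" --pt "0 0 1.5 0 0 0.45 54.5" --pt "0 0 1.8 0 0 0.6 54.5" --pt "0 0 2 0 0 0.75 54.5" --pt "0 0 2 0 0 0.9 54.5" --pt "0 0 2 0 0 1.05 54.5" --pt "0 0 2 0 0 1.2 54.5" --pt "0 0 2 0 0 1.35 54.5" --pt "0 0 2 0 0 1.5 54.5"

```text
t: 15.82
position: [0.5276, 0.1612, 0.1404]
tool_rot: [0.994, 0.106, -0.001, 0.0]
wrist_force: [0.0, -0.1, -2.6]
grip_width: 0.0544
```

```bash
python3 look.py f
```

```text
t 15.82 p [0.5276 0.1612 0.1404] yaw 12.12 zax [-0.001 -0.001 -1.   ] q [-0.37  0.73 -0.02  1.88  0.03  0.53 -1.76] F [ 0.  -0.1 -2.6] M [ 0.1  -0.08 -0.02] w 0.0544
```

View pics/vf.png

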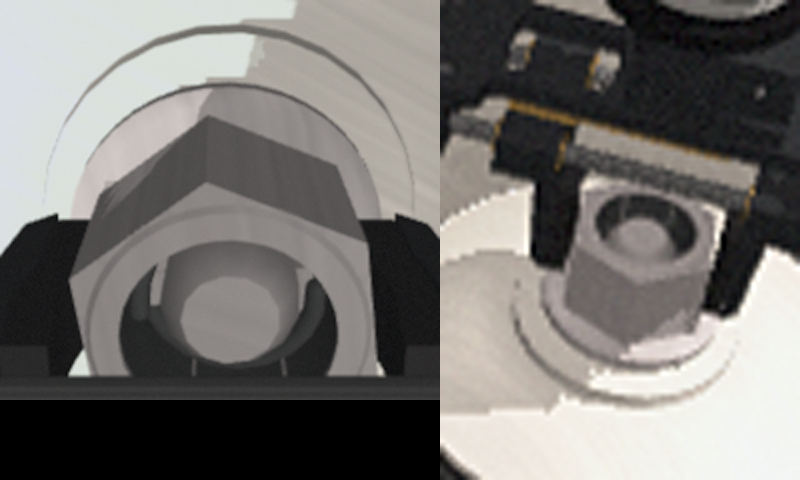

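The nut is descending: in the scene view the flange's lower edge went from row 338 to 352 at the drop, and is at 368 now. The row-based height is unreliable because the nut can slide along the pads, so I'll judge from the scene camera and by feel. I'll re-grip 120° back and continue clockwise.

>>> arm_command --pt "0 0 0 0 0 0 74" --pt "0 0 0 0 0 0 74" --pt "0 0 0 0 0 0 74" --pt "0 0 0 0 0 -0.17 74" --pt "0 0 0 0 0 -0.34 74" --pt "0 0 0 0 0 -0.51 74" --pt "0 0 0 0 0 -0.68 74" --pt "0 0 0 0 0 -0.85 74" --pt "0 0 0 0 0 -1.02 74" --pt "0 0 0 0 0 -1.19 74" --pt "0 0 0 0 0 -1.36 74" --pt "0 0 0 0 0 -1.53 74"

```text
t: 17.42
position: [0.5277, 0.1609, 0.1406]
tool_rot: [0.641, 0.768, -0.001, 0.0]
wrist_force: [0.0, 0.1, -0.3]
grip_width: 0.0745
```

>>> arm_command --pt "0 0 0 0 0 -0.17 74" --pt "0 0 0 0 0 -0.34 74" --pt "0 0 0 0 0 -0.51 74" --pt "0 0 0 0 0 -0.68 74" --pt "0 0 0 0 0 -0.68 74"

```text
t: 18.05
position: [0.5277, 0.1605, 0.1405]
tool_rot: [0.349, 0.937, -0.001, -0.0]
wrist_force: [-0.0, 0.1, -0.9]
grip_width: 0.074
```

```bash
python3 look.py g
```

```text
t 18.05 p [0.5277 0.1605 0.1405] yaw 139.18 zax [-0.001 -0.002 -1.   ] q [-0.01  0.8  -0.63  1.86  0.71  0.72 -0.2 ] F [-0.   0.1 -0.9] M [ 0.01 -0.16 -0.03] w 0.074
```

View pics/vg.png

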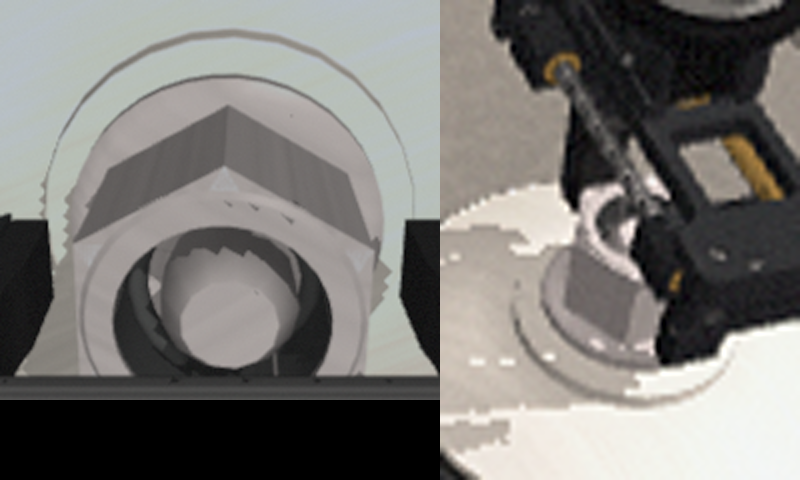

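>>> arm_command --pt "0 0 0 0 0 0 54.5" --pt "0 0 0 0 0 0 54.5" --pt "0 0 1 0 0 0 54.5" --pt "0 0 1 0 0 0 54.5" --pt "0 0 1 0 0 0.12 54.5" --pt "0 0 1 0 0 0.24 54.5" --pt "0 0 1 0 0 0.36 54.5" --pt "0 0 1 0 0 0.48 54.5" --pt "0 0 1 0 0 0.6 54.5" --pt "0 0 1 0 0 0.72 54.5" --pt "0 0 1 0 0 0.8 54.5"

```text
t: 19.52
position: [0.5275, 0.1608, 0.1394]
tool_rot: [0.688, 0.726, -0.001, 0.0]
wrist_force: [0.2, 0.5, -1.2]
grip_width: 0.0544
```

```bash
python3 look.py h
```

```text
t 19.52 p [0.5275 0.1608 0.1394] yaw 93.12 zax [-0.001 -0.002 -1.   ] q [-0.14  0.76 -0.41  1.87  0.5   0.62 -0.81] F [ 0.2  0.5 -1.2] M [ 0.08 -0.07  0.06] w 0.0544
```

View pics/vh.png

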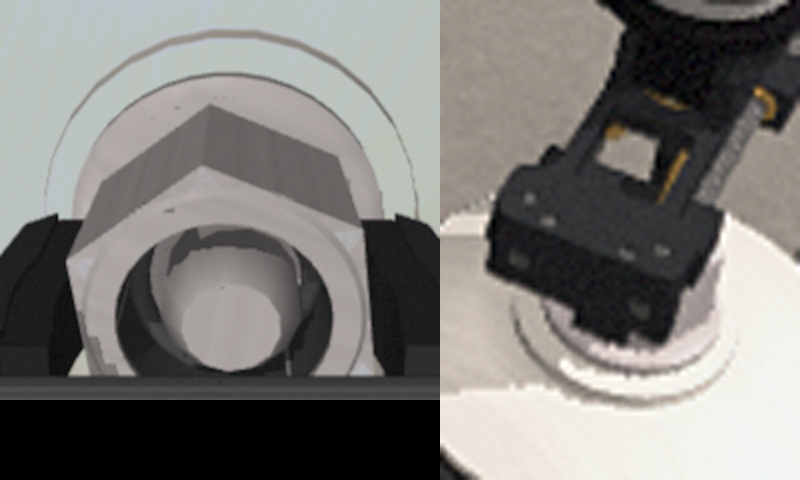

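>>> arm_command --pt "0 0 0.5 0 0 0.12 54.5" --pt "0 0 0.5 0 0 0.24 54.5" --pt "0 0 0.5 0 0 0.36 54.5" --pt "0 0 0.5 0 0 0.48 54.5"

```text
t: 20.12
position: [0.5272, 0.1607, 0.139]
tool_rot: [0.84, 0.542, -0.001, 0.001]
wrist_force: [0.4, 0.2, -0.5]
grip_width: 0.0544
```

```bash
python3 look.py i
```

```text
t 20.12 p [0.5272 0.1607 0.139 ] yaw 65.66 zax [-0.002 -0.002 -1.   ] q [-0.21  0.75 -0.28  1.88  0.36  0.57 -1.15] F [ 0.4  0.2 -0.5] M [-0.01  0.16  0.06] w 0.0544
```

>>> arm_command --pt "0 0 0 0 0 0.12 54.5" --pt "0 0 0 0 0 0.24 54.5" --pt "0 0 0 0 0 0.36 54.5" --pt "0 0 0 0 0 0.48 54.5"

```text
t: 20.72
position: [0.5309, 0.1633, 0.1394]
tool_rot: [0.944, 0.33, 0.003, 0.0]
wrist_force: [9.9, 3.9, -8.7]
grip_width: 0.058
```

```bash
python3 look.py j
```

```text
t 20.73 p [0.5309 0.1633 0.1394] yaw 38.52 zax [ 0.006  0.002 -1.   ] q [-0.29  0.74 -0.15  1.88  0.2   0.54 -1.47] F [ 9.9  3.9 -8.7] M [ 0.96 -1.87  0.65] w 0.058
```

View pics/vj.png

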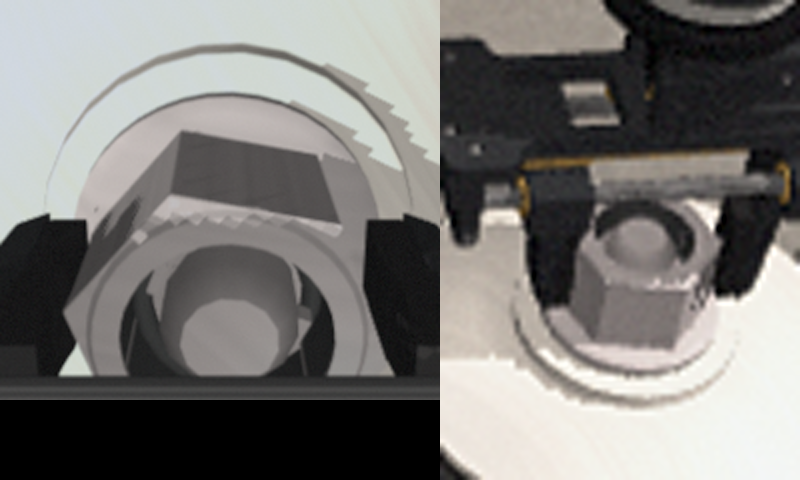

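The nut stopped turning: the jaws were forced to 58 mm and the moment rose, and the stud tip is level with the nut's top. I'll unload, open, and check whether it is flush.

>>> arm_command --pt "0 0 0 0 0 -0.1 60" --pt "0 0 0 0 0 -0.1 74" --pt "0 0 0 0 0 -0.1 74" --pt "0 0 0 0 0 -0.1 74" --pt "0 0 0 0 0 -0.1 80"

```text
t: 21.45
position: [0.531, 0.1633, 0.1395]
tool_rot: [0.926, 0.377, 0.003, 0.0]
wrist_force: [-0.5, -0.5, 0.2]
grip_width: 0.08
```

```bash
python3 look.py k; python3 - <<'E'
from h import *
im=cv2.imread("pics/lsk.png"); cv2.imwrite("pics/lskc.png",cv2.resize(im[255:325,410:480],(700,700),interpolation=cv2.INTER_CUBIC)[:600])
f=lambda p:(proj("scene",p)-[410,255])*10
a=np.linspace(0,2*np.pi,60); c=(.528,.1605)
for z,r in((.12,.035),(.128,.035),(.123,.035),(.12,.044)):
    P=np.array([f((c[0]+r*np.cos(t),c[1]+r*np.sin(t),z)) for t in a]); print(z,r,"lowest",P[P[:,1].argmax()],"xr",P[:,0].min(),P[:,0].max())
E
```

```text
t 21.45 p [0.531  0.1633 0.1395] yaw 44.26 zax [ 0.006  0.002 -1.   ] q [-0.28  0.74 -0.18  1.87  0.23  0.54 -1.41] F [-0.5 -0.5  0.2] M [ 0.01 -0.05  0.01] w 0.08
0.12 0.035 lowest [359.07754304 504.55375285] xr 144.59229396121657 499.8643282419175
0.128 0.035 lowest [365.5983074  478.15245598] xr 149.75721946601084 507.0205553157672
0.123 0.035 lowest [361.51428089 494.68787889] xr 146.52256252207337 502.53872948999515
0.12 0.044 lowest [369.10468259 540.52927536] xr 99.3221730834631 546.0334393772774
```

View pics/lskc.png

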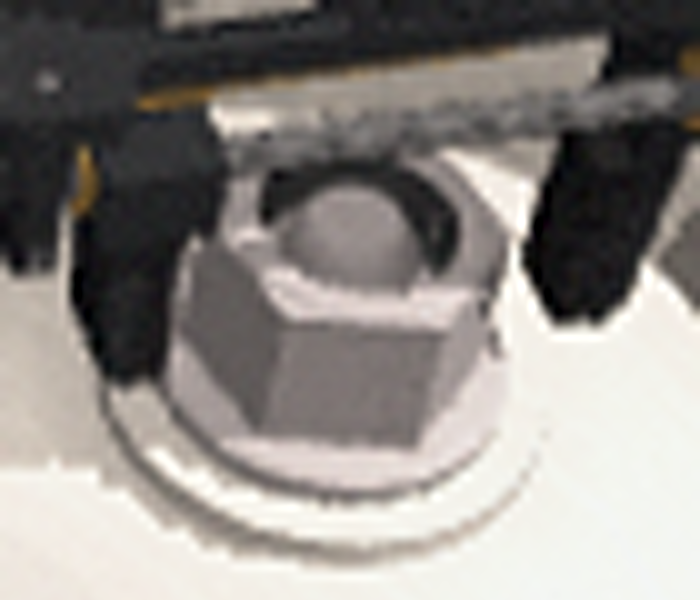

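View pics/lwk.png

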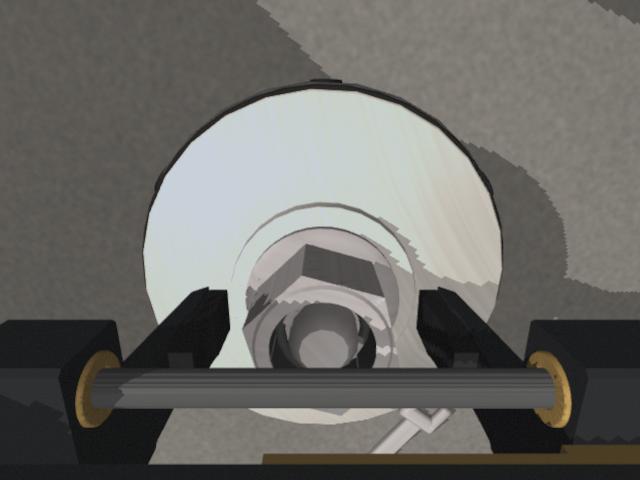

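The nut has turned about 270° clockwise since the drop, matching the expected 3/4 turn. To check it is flush without the hand in the way, I'll lift off and back.

>>> arm_command --pt "0 0 -10 0 0 0 80" --pt "0 0 -30 0 0 0 80" --pt "0 0 -60 0 0 0 80" --pt "-30 0 -80 0 0 0 80" --pt "-60 0 -80 0 0 0 80" --pt "-80 0 -80 0 0 0 80" --pt "-80 0 -80 0 0 0 80" --pt "-80 0 -80 0 0 0 80"

```text
t: 22.55
position: [0.4743, 0.1083, 0.2195]
tool_rot: [0.926, 0.377, 0.004, 0.0]
wrist_force: [-0.1, 1.1, -0.6]
grip_width: 0.0799
```

```bash
python3 - <<'E'
from h import *
st()
w=cams.snapshot("wrist")[:,:,::-1]; s=cams.snapshot("scene")[:,:,::-1]
cv2.imwrite("pics/lwm.png",w); cv2.imwrite("pics/lsm.png",s)
c=s[255:325,410:480]
c=cv2.createCLAHE(3,(2,2)).apply(cv2.cvtColor(c,cv2.COLOR_BGR2GRAY))
c=cv2.cvtColor(c,cv2.COLOR_GRAY2BGR)
cv2.imwrite("pics/m.png",np.hstack([cv2.resize(s[260:320,415:475],(400,400),interpolation=cv2.INTER_CUBIC),cv2.resize(c[5:65,5:65],(400,400),interpolation=cv2.INTER_CUBIC)]))
E
```

```text
t 22.55 p [0.4743 0.1083 0.2195] yaw 44.29 zax [ 0.008  0.003 -1.   ] q [-0.17  0.54 -0.23  2.    0.2   0.61 -1.33] F [-0.1  1.1 -0.6] M [-0.01 -0.06  0.02] w 0.0799
```

View pics/m.png

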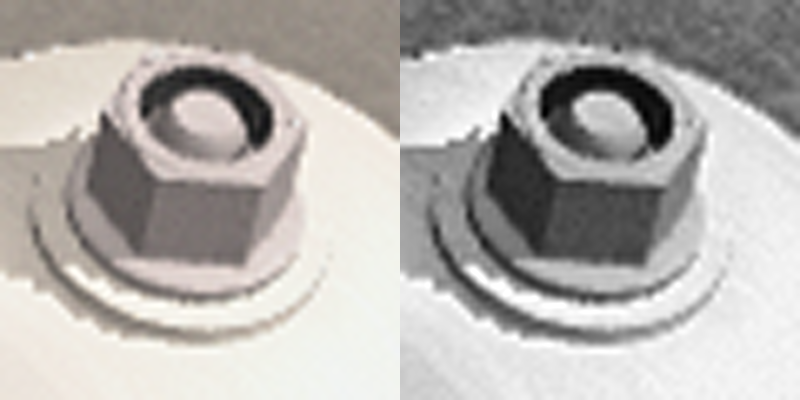

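View pics/lwm.png

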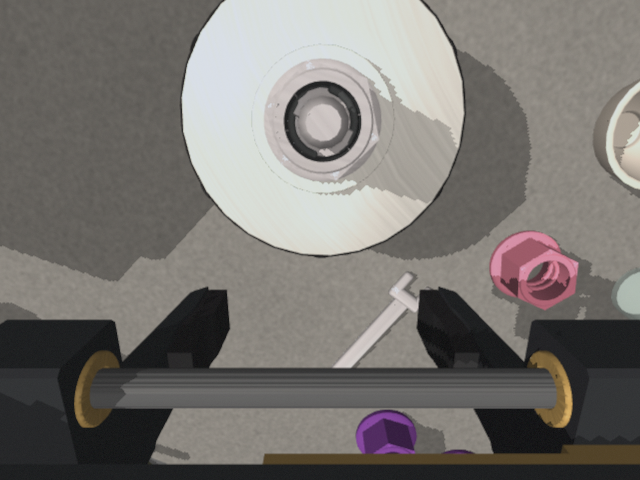

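In the wrist view the stud is at (323,123), concentric in the nut, and the hand holds nothing. The scene view is too coarse (about 0.37 px/mm) to prove it is flush, so I'll re-grip for a firmer final tightening and a height touch. First I measure the hexagon's orientation.

```bash
python3 - <<'E'
from h import *
im=cv2.imread("pics/lwm.png"); cv2.imwrite("pics/lwmc.png",cv2.resize(im[35:205,235:405],(595,595),interpolation=cv2.INTER_CUBIC))
E
```

```text
(no output)
```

View pics/lwmc.png

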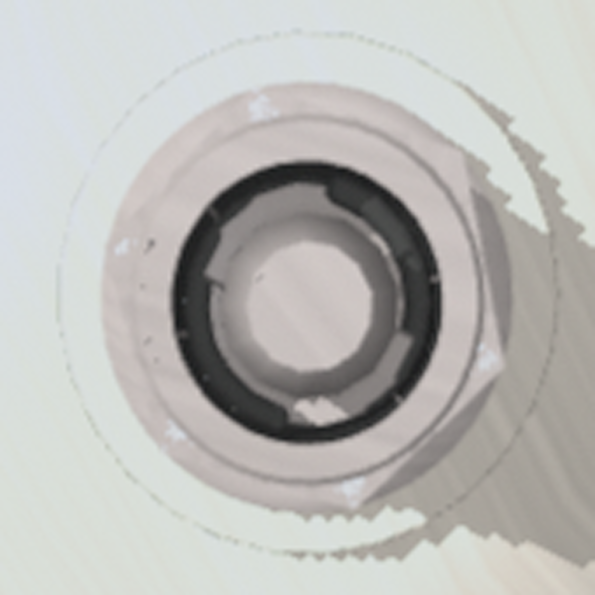

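```bash
python3 - <<'E'
from h import *
P=lambda x,y:onplane("wrist",x/3.5+235,y/3.5+35,.163)[:2]
c=P(306.5,301); s=P(309,306); print("nut",c,"stud",s)
for q in((503,367),(355,505),(460,150),(262,105),(122,245),(175,435)):
    d=P(*q)-c; print(q,np.linalg.norm(d),np.degrees(np.arctan2(d[1],d[0]))%60)
E
```

```text
nut [0.52801    0.16017626] stud [0.52776746 0.15943611]
(503, 367) 0.030181158282054428 56.45818119462248
(355, 505) 0.0302701137096857 58.21754235607612
(460, 150) 0.029485957109828837 57.53248388508286
(262, 105) 0.026699694733594792 57.61216653678606
(122, 245) 0.027364165783584974 58.08017650765143
(175, 435) 0.027221115129639407 58.54122589196257
```

```bash
python3 - <<'E'
from h import *
st(); print(inc((.5275,.1603,.185),117.7)); print(inc((.5275,.1603,.185),57.7))
E
```

```text
t 22.65 p [0.4741 0.1083 0.2192] yaw 44.31 zax [ 0.007  0.003 -1.   ] q [-0.17  0.54 -0.23  2.    0.2   0.61 -1.33] F [ 0.9 -0.1  0.2] M [-0.04  0.01  0.02] w 0.0802
(array([74.2, -0. , 34.7]), array([ 0.007, -0.004, -1.281]))
(array([74.2, -0. , 34.7]), array([ 0.004, -0.007, -0.234]))
```

>>> arm_command --pt "25 0 0 0 0 -0.16 74" --pt "50 0 0 0.001 0 -0.32 74" --pt "74 0 0 0.002 0 -0.48 74" --pt "74 0 5 0.003 0 -0.64 74" --pt "74 0 10 0.004 -0.002 -0.8 74" --pt "74 0 15 0.005 -0.003 -0.96 74" --pt "74 0 20 0.006 -0.004 -1.12 74" --pt "74 0 30 0.007 -0.004 -1.281 74" --pt "74 0 34.5 0.007 -0.004 -1.281 74" --pt "74 0 34.5 0.007 -0.004 -1.281 74"

```text
t: 23.9
position: [0.5274, 0.1604, 0.1849]
tool_rot: [0.518, 0.855, -0.0, -0.0]
wrist_force: [-0.5, 0.4, 0.0]
grip_width: 0.0744
```

```bash
python3 look.py n; python3 -c "
from h import *
print(inc((.5275,.1603,.134),117.7))"
```

```text
t 23.9 p [0.5274 0.1604 0.1849] yaw 117.57 zax [-0.  0. -1.] q [-0.04  0.72 -0.57  1.83  0.54  0.75 -0.42] F [-0.5  0.4  0. ] M [ 0.   -0.1  -0.06] w 0.0744
(array([-0.1, -0.2, 51.5]), array([ 0.001,  0.   , -0.001]))
```

View pics/vn.png

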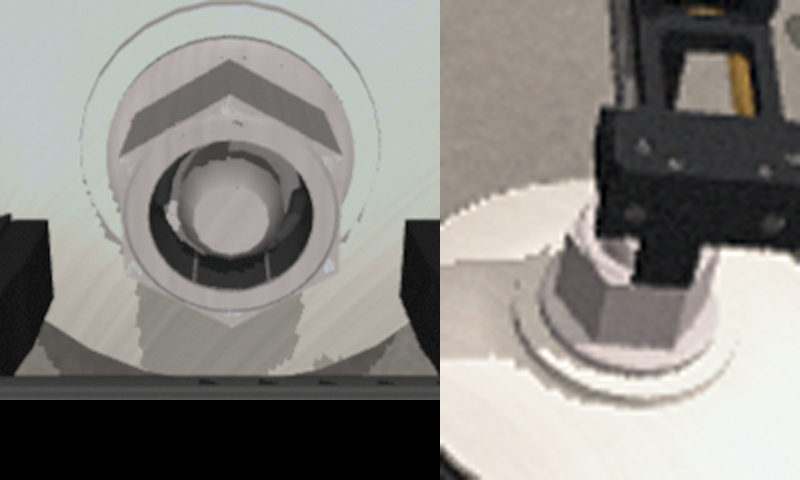

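Aligned, with the hexagon's flats parallel to the jaws. I'll descend with the jaws at 60 mm and touch the flange's top with the fingertips, which should read TCP z ≈ 0.128 if seated.

>>> arm_command --pt "0 0 20 0 0 0 60" --pt "0 0 38 0 0 0 60" --pt "0 0 48 0 0 0 60" --pt "0 0 51.5 0 0 0 60" --pt "0 0 51.5 0 0 0 60"

```text
t: 24.62
position: [0.5278, 0.1607, 0.1342]
tool_rot: [0.518, 0.855, 0.001, 0.0]
wrist_force: [-0.7, 0.4, 0.1]
grip_width: 0.0602
```

>>> arm_command --pt "0 0 1 0 0 0 60" --pt "0 0 2 0 0 0 60" --pt "0 0 3 0 0 0 60" --pt "0 0 3 0 0 0 60"

```text
t: 25.12
position: [0.5278, 0.1606, 0.1312]
tool_rot: [0.518, 0.855, 0.001, 0.0]
wrist_force: [-1.0, -0.5, -0.7]
grip_width: 0.0598
```

>>> arm_command --pt "0 0 0.7 0 0 0 60" --pt "0 0 1.2 0 0 0 60" --pt "0 0 1.2 0 0 0 60"

```text
t: 25.5
position: [0.5278, 0.1606, 0.13]
tool_rot: [0.518, 0.855, 0.0, 0.0]
wrist_force: [-0.2, 0.2, -0.4]
grip_width: 0.0598
```

>>> arm_command --pt "0 0 0.6 0 0 0 60" --pt "0 0 1.2 0 0 0 60" --pt "0 0 1.2 0 0 0 60"

```text
t: 25.88
position: [0.5277, 0.1606, 0.1287]
tool_rot: [0.518, 0.855, 0.0, 0.0]
wrist_force: [0.6, -1.1, -0.8]
grip_width: 0.06
```

>>> arm_command --pt "0 0 0.5 0 0 0 60" --pt "0 0 1 0 0 0 60" --pt "0 0 1 0 0 0 60"

```text
t: 26.25
position: [0.5278, 0.1606, 0.1284]
tool_rot: [0.518, 0.855, 0.0, 0.001]
wrist_force: [-1.5, -0.6, 7.9]
grip_width: 0.0599
```

Contact at TCP z 0.1285, so the flange top is at 128.5 mm and the underside is within about 0.5 mm of the seat. One firm final tightening: lift 7 mm, grip, and turn a little clockwise.

>>> arm_command --pt "0 0 -4 0 0 0 60" --pt "0 0 -8 0 0 0 60" --pt "0 0 -8 0 0 0 50" --pt "0 0 -8 0 0 0 50" --pt "0 0 -8 0 0 0 50" --pt "0 0 -8 0 0 0.03 50" --pt "0 0 -8 0 0 0.06 50" --pt "0 0 -8 0 0 0.09 50" --squeeze 15

```text
t: 27.25
position: [0.5279, 0.1618, 0.1368]
tool_rot: [0.556, 0.831, 0.001, 0.001]
wrist_force: [1.6, 2.7, 6.2]
grip_width: 0.0529
```

```bash
python3 -c "
from h import *; st()"
```

```text
t 27.25 p [0.5279 0.1618 0.1368] yaw 112.48 zax [ 0.003  0.001 -1.   ] q [-0.09  0.78 -0.49  1.87  0.59  0.63 -0.55] F [1.6 2.7 6.2] M [ 0.47 -0.24  1.02] w 0.0529
```

>>> arm_command --pt "0 0 0 0 0 0.03 50" --pt "0 0 0 0 0 0.06 50" --pt "0 0 0 0 0 0.06 50" --squeeze 25

```text
t: 27.62
position: [0.5278, 0.1622, 0.1368]
tool_rot: [0.58, 0.814, 0.001, 0.001]
wrist_force: [0.3, 1.5, 4.6]
grip_width: 0.0532
```

```bash
python3 -c "
from h import *; st()"
```

```text
t 27.62 p [0.5278 0.1622 0.1368] yaw 109.06 zax [ 0.003  0.002 -1.   ] q [-0.1   0.77 -0.47  1.87  0.57  0.63 -0.6 ] F [0.3 1.5 4.6] M [ 0.36 -0.09  1.35] w 0.0532
```

It resists with 1.35 N·m and the flats slip in the pads, so it is seated tight. I'll release and retreat.

>>> arm_command --pt "0 0 0 0 0 0 80" --pt "0 0 0 0 0 0 80" --pt "0 0 0 0 0 0 80" --pt "0 0 -20 0 0 0 80" --pt "0 0 -60 0 0 0 80" --pt "0 0 -100 0 0 0 80" --pt "-40 0 -110 0 0 0 80" --pt "-80 0 -110 0 0 0 80" --pt "-80 0 -110 0 0 0 80" --pt "-80 0 -110 0 0 0 80"

```text
t: 28.88
position: [0.5531, 0.0868, 0.2465]
tool_rot: [0.58, 0.814, 0.001, 0.0]
wrist_force: [-0.1, -0.0, 0.7]
grip_width: 0.0799
```

```bash
python3 - <<'E'
from h import *
st()
for n in("scene","top","wrist"): cv2.imwrite(f"pics/{n}z.png",cams.snapshot(n)[:,:,::-1])
w=cv2.imread("pics/wristz.png"); s=cv2.imread("pics/scenez.png"); 
v=np.zeros((600,800,3),np.uint8)
v[:300,:400]=cv2.resize(w,(400,300)); v[:300,400:]=cv2.resize(cv2.imread("pics/topz.png"),(400,300)); v[300:,:400]=cv2.resize(s,(400,300)); v[300:,400:]=cv2.resize(s[250:325,400:500],(400,300),interpolation=cv2.INTER_CUBIC)
cv2.imwrite("pics/vz.png",v)
E
```

```text
t 28.88 p [0.5531 0.0868 0.2465] yaw 109.04 zax [ 0.002  0.002 -1.   ] q [ 0.11  0.64 -0.59  1.75  0.44  0.89 -0.34] F [-0.1 -0.   0.7] M [ 0.   -0.06  0.02] w 0.0799
```

View pics/vz.png

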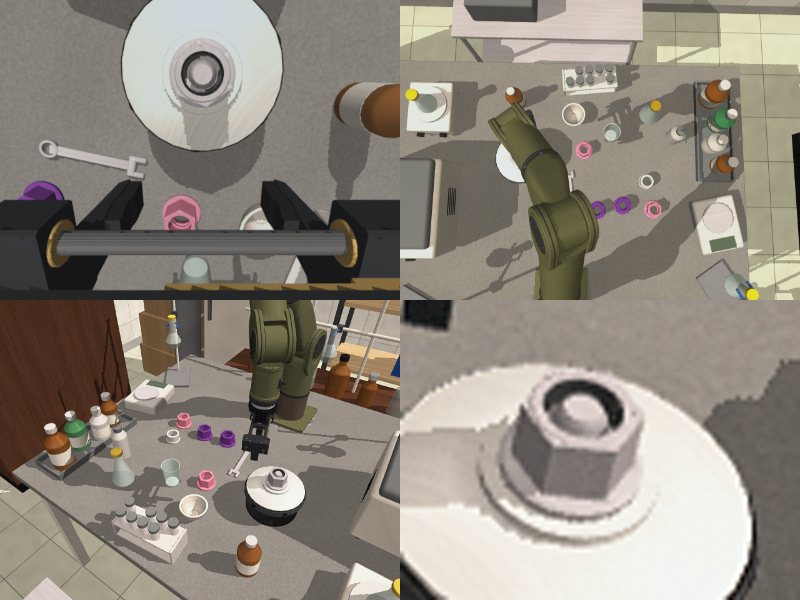

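The nut sits level on the boss with the stud tip level with its top (crop, around (575,410)). The hand is clear and every bystander is in its place. I'll hand in the job.

```bash
python3 -c "
from rig import manip
print(manip.close_job())"
```

```text
the job is handed in; nothing more can be done
None
```

The grey hexagon flange nut is screwed down on the stud, and I handed the job in at about 29 s of the 67 s allowed. I set it square on the stud and turned it back about 23° until it dropped. I then ran it clockwise about 3/4 turn (roughly 275°), re-gripping along the way, and let go.

**Last checks that agreed:**
- A fingertip touch put the flange's top at about 128.5 mm, where 128 means seated, so the underside is within about 0.5 mm of the lid.
- A last clockwise nudge met 1.35 N·m and the flats slipped in the pads, so the nut is tight.
- The final pictures show the nut level with the stud tip at its top, the hand clear, and the bystanders where they stood.

**Checks that disagreed or fell short:**
- My wrist-image height estimate was unreliable, because the nut could slide along the pads. It read 15 mm part-way down, when the nut had to be lower.
- The scene picture suggested a drop of about 8 mm, the wrist picture 9.8 mm.
- The scene camera was too coarse (about 0.37 px per mm) to confirm by eye that the flange is flush. That rests on the touch and the torque.

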